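# Ready the patty press: ejector home, stamper held over the mould

### The arm

A 7-joint arm with a two-finger parallel gripper is mounted at the origin on the work surface. World frame = base frame: x ahead of the robot, y to its left, z up, the work surface at z = 0. Lengths are in m, angles in rad, forces in N, time in s.
With the tool pointing down it reaches from about 0.4 to 0.925 m from the base axis. Payload 5.6 kg.
Tool frame: the origin (TCP) lies on the centre line of the jaws, within the pads' length; the fingertips stand 25 mm ahead of it and the grasp point (between the pads) lies 6 mm ahead of it; z points along the fingers, y is the direction in which the jaws open and shut (so a half turn about z gives the same grasp; the last joint's range is limited). The gripper opens to 85 mm and grips with 20 to 120 N. Pads are 22 mm wide; open, the fingers measure 114 mm over their backs; the gripper's body (76 mm by 85 mm) begins 54 mm behind the grasp point. The pads swing forward as they close: fully open they stand 13 mm farther back than shut.
Start: joints at [1.238, 0.468, -0.012, 1.603, 0.006, 1.071, -0.056], TCP at [0.186, -0.623, 0.256] pointing down, gripper open.
Joint ranges: [-2.53, 2.53], [-0.31, 2.02], [-1.57, 1.55], [0.28, 2.44], [-1.29, 4.43], [0.15, 1.84], [-2.92, 2.92]. Speed limits (rad/s): [2.57, 2.57, 3.14, 3.14, 3.14, 3.14, 3.14].

### API

Orientations are given as a unit quaternion [w, x, y, z].
In Python, from station import bot, hand, capture, camera_model, recognise, cut_out gives the robot as it stands. Calls block until the motion is done:
- bot.move_to(position, orientation): joint-space move of the TCP to a pose.
- bot.move_straight(position, frame=None, max_speed=0.15, until_force=None): straight line of the TCP; frame=None keeps the orientation; max_speed is the mean speed in m/s. With until_force (N) it stops when the force on the tool has changed by that much, and returns True; else False.
- bot.move_joints(angles): joint-space move.
- hand.command_gripper(opening, strength=None): finger opening in m; strength is the grip in N (None keeps the last); returns when the fingers have stopped.
- bot.hold(seconds).
- bot.inverse_kinematics(position, orientation): joint angles nearest the present ones, or None.
- bot.sense(): the state.
- capture(name): name is "scene" or "top" or "wrist"; returns the picture (480x640x3 uint8, red, green, blue); there is no depth.
- camera_model(name): a dict with "K" (3x3 intrinsics, pixels), "extrinsics" (4x4, takes a point from world to camera coordinates). Camera axes: x right, y up, looking along -z (the intrinsics and any distortion apply to the point x, -y, -z); pixel columns grow to the right and rows downward; lengths in m; the calibration is good to about 2 mm. The wrist camera is an equidistant fisheye: a pixel r from the principal point sees the ray r / f radians off the axis. A picture is of the moment at which its call begins: read the wrist's pose just before it. camera_model takes no time and is no camera call; for the wrist camera it gives the pose at the moment of the call.
A pose or a line that the arm cannot do raises bot.MotionError and nothing moves.
- bot.hand_in(): hands the job in, once; it reports no verdict.
Trained networks look in the newest picture that a camera, given by its name, has taken for a name from the list of things; names that differ only in an ending like _2 or _b are one class to them, and where a whole thing is asked for, a point or a joint stands for the part that bears it (a point fixed in the world has none). Each returns a list of dicts, best first, with "confidence" (0 to 1); they miss things now and then, are a little off and sometimes report something else, mostly with a low value. They report only what shows in the picture. A call takes as long as a camera call. They do not tell look-alikes from the thing itself.
- recognise(camera, target): "at" ([x, y, z] in m, in world coordinates, good to about 4 mm: the middle of the surface that is visible of it).
- cut_out(camera, target): "region" (480x640 bool, what is visible of it).
The state is a dict: "time_s": time; "qpos": joint angles; "qd": joint speeds; "tau": joint torques, N m; "tcp_pos": TCP position; "eef_rot": TCP orientation; "wrist_force": force on the tool from outside, world axes, zero at the start; "moment": the same for the moment, N m; "width": finger opening in m.
Only numpy, scipy, OpenCV 4.12 (cv2) and the standard library are available. Lean on these libraries where they do the work, as an engineer would, in place of code of your own. Each camera call takes 0.05 s, during which the arm holds its last target. There are 200 camera calls.

### The job

Get the patty press ready: with the meat pounder, knock the ejector pin in the middle of the mould fully down, then stand the pounder upright back on the white cutting board. Take the stamper by its bar handle, carry it over the jar caddy to the press and finish while holding it still, level and squared up about one centimetre above the mould's rim, so that it would drop straight in. Never touch the press with the stamper or the gripper, nor the caddy or jars with the stamper, and leave the jars, box and scraper where they are.

Things in the scene. Friction and masses are not known exactly. Their poses are not given: they have to be found in the camera images.
- board: White plastic cutting board, 310 x 240 x 20 mm (its x, y, z), fixed on the steel bench; origin at the centre of its underside, its top is 20 mm higher. Pounder and stamper start standing on it. It may lie on the robot's left or right, with the press on the other side.
- pounder: Meat pounder (a mallet with an upright handle), 0.4 to 0.6 kg: a flat round steel head 60 mm across and 22 mm high, and on its centre an upright round black handle 26 mm across that ends 115 mm above the face. Origin at the centre of the flat lower face, z up along the handle; it strikes with that lower face.
- stamper: Stamper of the press, 0.3 to 0.5 kg: a flat rectangular steel plate 112 mm (its x) x 82 mm (its y) x 12 mm, and above it a straight black bar handle along its x axis, 106 mm long, 16 mm wide and 22 mm high, its middle 65 mm and its top 76 mm above the plate's underside, carried by a 12 mm post at 45 mm either side of the middle. Origin at the centre of the plate's underside, z up.
- press: Patty press, fixed on the bench: grey foot 190 (its x) x 150 (its y) x 18 mm with an open-topped rectangular aluminium mould on it, 140 x 110 mm outside, 124 x 94 mm inside (long side along x), floor 30 mm and rim 60 mm above the bench. Origin at the centre of the foot's underside. The stamper fits in with its long side along the mould's long side, either way round, with 6 mm to spare all round.
- mould_rim (a point): Centre of the mould's mouth, in the plane of the rim, 60 mm above the bench; axes as the press.
- ejector_top (a point): Centre of the top of the ejector pin: a round brass button 26 mm across and 6 mm thick on a 12 mm stem, at the centre of the mould. Its top stands about 10 mm above the rim when up and 8 mm below the rim when home.
- ejector (a joint): How far the ejector pin is down, in m: 0 fully up, 0.018 fully down (home, against a stop). It starts 0 to 4 mm down. It is sprung upwards but stiff: it takes about 7 to 10 N to move and stays wherever it is left.
- caddy: Low black open tray, 300 (its x) x 80 (its y) x 50 mm high, fixed on the bench between board and press, with two jars standing in it. Origin at the centre of its underside.
- jar_near: Glass jar, 54 mm across and 120 mm tall, standing in the caddy, its top about 125 mm above the bench; origin at the centre of its underside. Leave alone.
- jar_far: The second such jar in the caddy, farther from the robot. Leave alone.
- papers: Cardboard box of patty papers, 100 x 100 x 50 mm, on the bench at the outer side of the board or press; origin at the centre of its underside. Leave alone.
- scraper: Scraper (spatula) with a white handle and a thin flat blade, lying roughly along the robot's x on the bench at the outer side of the board or press. Leave alone.
Mind the look-alikes: they are no part of the job. What is shaped like the pounder but red is not meant.

How it is judged:
By the outcome, as a careful person would: the job done as asked, in the order asked, and still so for the second after the job is handed in, while the arm keeps its last pose, push and grip.
It also fails if it takes over 61 s, if anything falls off the work surface, if the arm or the gripper's body presses on something with over 40 N, if the wrist force passes 120 N, or if a joint passes its speed limit or range.

## Working session

There is one attempt and no reset: what is moved stays moved. The work goes in short steps, each a Python script; the robot and the scene stay as the last script left them, time stands still between calls to the robot, and variables do not carry over. Pictures are saved under pics/ and viewed, on a budget of 10 in all, crops included, one or two more only if the job needs it, and the job is handed in when it is done.

```bash
ls; mkdir -p pics; python3 - <<'E'
from station import bot, hand, capture, camera_model, recognise, cut_out
import cv2,numpy as np
for n in ["scene","top"]:
    im=capture(n); cv2.imwrite(f"pics/{n}0.png",im[:,:,::-1])
    m=camera_model(n); print(n,np.round(m["K"],1).tolist(),np.round(m["extrinsics"],3).tolist(),[k for k in m])
    for t in ["board","pounder","stamper","press","caddy","jar_near","papers","scraper","ejector_top"]:
        print(t,[(np.round(d["at"],3).tolist(),round(d["confidence"],2)) for d in recognise(n,t)])
s=bot.sense();print(s["time_s"],s["tcp_pos"],s["eef_rot"],s["width"])
E
```

```text
pics
scene [[598.8, 0.0, 321.2], [0.0, 598.8, 242.2], [0.0, 0.0, 1.0]] [[0.328, 0.945, -0.013, -0.156], [-0.725, 0.261, 0.637, 0.312], [0.605, -0.199, 0.771, -1.749], [0.0, 0.0, 0.0, 1.0]] ['K', 'extrinsics']
board [([0.544, -0.227, 0.02], 0.73)]
pounder [([0.35, 0.0, 0.034], 0.98), ([0.47, -0.197, 0.038], 0.67)]
stamper [([0.628, -0.28, 0.034], 0.6)]
press [([0.564, 0.21, 0.031], 0.95)]
caddy []
jar_near [([0.496, -0.004, 0.089], 0.67)]
papers [([0.61, 0.466, 0.05], 0.63), ([0.642, 0.001, 0.096], 0.61)]
scraper [([0.66, -0.482, 0.001], 0.67), ([0.551, 0.224, 0.065], 0.43)]
ejector_top [([0.546, 0.224, 0.069], 0.47)]
top [[485.7, 0.0, 321.9], [0.0, 485.7, 243.7], [0.0, 0.0, 1.0]] [[-0.029, -1.0, -0.006, 0.004], [0.987, -0.029, 0.157, -0.484], [-0.157, -0.001, 0.988, -1.441], [0.0, 0.0, 0.0, 1.0]] ['K', 'extrinsics']
board [([0.517, -0.224, 0.021], 0.96)]
pounder [([0.339, 0.0, 0.02], 0.72), ([0.456, -0.189, 0.042], 0.63)]
stamper [([0.61, -0.276, 0.037], 0.82)]
press [([0.542, 0.224, 0.028], 0.56)]
caddy [([0.541, 0.22, 0.028], 0.18)]
jar_near [([0.465, 0.004, 0.124], 0.83), ([0.594, 0.472, 0.05], 0.51), ([0.542, 0.223, 0.029], 0.47)]
papers [([0.592, 0.471, 0.052], 0.63), ([0.546, 0.225, 0.07], 0.46)]
scraper [([0.659, -0.482, 0.003], 0.95)]
ejector_top [([0.547, 0.227, 0.067], 0.58)]
1.0 [ 0.18571162 -0.62293102  0.25631132] [ 5.38506903e-05  9.89526080e-01  1.44354199e-01 -1.32667681e-05] 0.08548859175422148
```

View pics/top0.png

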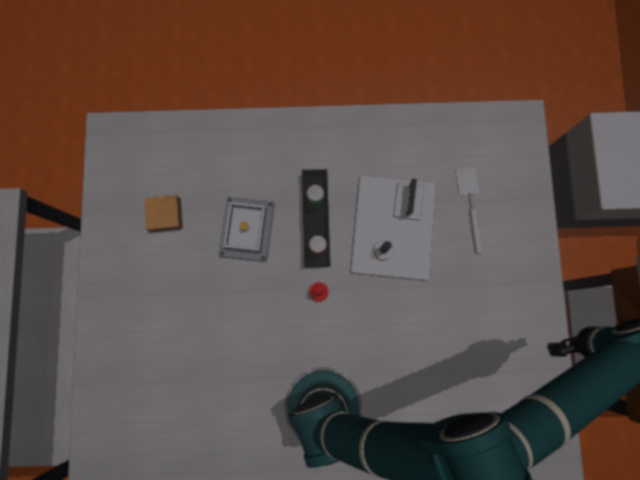

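View pics/scene0.png

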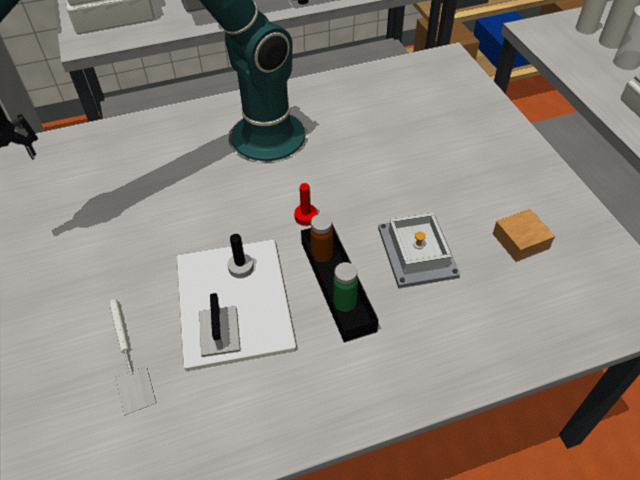

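Top view: the black-handled pounder is at (384,250) on the board, and a red look-alike stands at (318,291), off the board. The stamper is at (408,198), the press at (245,230), the jars at (317,192) and (318,243), the papers at (163,213) and the scraper at (470,210). The pounder I want is the black-handled one on the white board, since the red one is excluded. Next I'll write a silhouette fitter and take wrist views.

```bash
cat > h.py <<'E'
from station import bot, hand, capture, camera_model, recognise, cut_out
import cv2,numpy as np
from scipy.optimize import minimize
from scipy.spatial.transform import Rotation as R
def proj(m,P,wrist):
    P=np.atleast_2d(P); E=m["extrinsics"]; K=m["K"]
    c=P@E[:3,:3].T+E[:3,3]; v=np.c_[c[:,0],-c[:,1],-c[:,2]]
    if wrist:
        r=np.hypot(v[:,0],v[:,1])+1e-12; th=np.arctan2(r,v[:,2]); n=v[:,:2]/r[:,None]*th[:,None]
    else: n=v[:,:2]/v[:,2:]
    return n*[K[0][0],K[1][1]]+[K[0][2],K[1][2]]
def box(cx,cy,z0,z1,lx,ly,n=6):
    t=np.linspace(-.5,.5,n); e=[(a,b) for a in t for b in (-.5,.5)]+[(b,a) for a in t for b in (-.5,.5)]
    return np.array([(cx+a*lx,cy+b*ly,z) for a,b in e for z in (z0,z1)])
def cyl(r,z0,z1,cx=0,cy=0):
    a=np.linspace(0,2*np.pi,32,endpoint=False); return np.array([(cx+r*np.cos(t),cy+r*np.sin(t),z) for t in a for z in (z0,z1)])
M={"pounder":[cyl(.03,0,.022),cyl(.013,.022,.115)],
 "stamper":[box(0,0,0,.012,.112,.082),box(0,0,.054,.076,.106,.016),box(.045,0,.012,.054,.012,.012),box(-.045,0,.012,.054,.012,.012)],
 "press":[box(0,0,0,.018,.19,.15),box(0,0,.018,.06,.14,.11)]}
S=4
def render(parts,p,views,z):
    c,s=np.cos(p[2]),np.sin(p[2]); out=[]
    for m,w,_ in views:
        im=np.zeros((480*S,640*S),np.uint8)
        for b in parts:
            q=b@np.array([[c,-s,0],[s,c,0],[0,0,1]]).T+[p[0],p[1],z]
            h=cv2.convexHull(((proj(m,q,w)+.5)*S-.5).astype(np.float32))
            cv2.fillConvexPoly(im,np.round(h*16).astype(np.int32),255,shift=4)
        out.append(cv2.resize(im,(640,480),interpolation=cv2.INTER_AREA)/255.)
    return out
def fit(name,p0,views,z):
    def cost(p):
        return sum(1-np.minimum(r,k).sum()/np.maximum(r,k).sum() for r,(_,_,k) in zip(render(M[name],p,views,z),views))/len(views)
    s=np.array([[0,0,0],[.012,0,.05],[0,.012,-.05],[-.006,-.006,.15]])+p0
    r=minimize(cost,p0,method="Nelder-Mead",options=dict(initial_simplex=s,xatol=2e-4,fatol=1e-4,maxiter=150))
    return r.x,r.fun
def view(cam,name,near=None):
    "mask of the thing nearest the given world point"
    m=camera_model(cam); w=cam=="wrist"; L=cut_out(cam,name)
    if not L: return None
    uv=proj(m,near,w)[0]
    d=[np.linalg.norm(np.argwhere(l["region"]).mean(0)[::-1]-uv) for l in L]
    i=int(np.argmin(d)); return None if d[i]>40 else (m,w,L[i]["region"].astype(float))
def down(yaw): # tool down, tool x at world yaw
    q=(R.from_euler("z",yaw)*R.from_quat([1,0,0,0])).as_quat(); return [q[3],*q[:3]]
E
python3 - <<'E'
from h import *
a,b=capture("top"),capture("scene")
G={"pounder":([.465,-.19,0],.02,.06),"stamper":([.61,-.277,0],.02,.04),"press":([.545,.224,0],0,.03)}
for n,(p,z,zz) in G.items():
    vs=[v for v in (view(c,n,[p[0],p[1],z+zz]) for c in("top","scene")) if v]
    for sel in (vs[:1],vs[1:],vs):
        if sel: x,f=fit(n,np.array(p),sel,z); print(n,len(vs),np.round(x,4),round(f,3))
c1=cv2.resize(a[170:310,290:450],None,fx=2.5,fy=2.5,interpolation=3); c2=cv2.resize(b[170:370,170:370],(350,350),interpolation=3)
cv2.imwrite("pics/crop.png",np.hstack([c1[:350],c2])[:,:,::-1])
m=camera_model("wrist");E=m["extrinsics"];s=bot.sense();cw=-E[:3,:3].T@E[:3,3]
w,x,y,z=s["eef_rot"];Rt=R.from_quat([x,y,z,w]).as_matrix()
print("cam in tcp",Rt.T@(cw-s["tcp_pos"]),"axis",Rt.T@(-E[2,:3]),m["K"],s["time_s"])
from math import pi
for yaw in (0,pi/2,-pi/2,pi):print(yaw,np.round(bot.inverse_kinematics([.5,-.2,.33],down(yaw)) if bot.inverse_kinematics([.5,-.2,.33],down(yaw)) is not None else 9,2))
E
```

```text
pounder 2 [ 0.4608 -0.1936  0.1058] 0.078
pounder 2 [ 0.4626 -0.195   0.1167] 0.134
pounder 2 [ 0.4608 -0.194   0.1203] 0.11
stamper 2 [ 0.6144 -0.2808 -0.1681] 0.056
stamper 2 [ 0.6162 -0.2828 -0.1676] 0.035
stamper 2 [ 0.6155 -0.2822 -0.1656] 0.056
press 2 [ 0.5431  0.226  -0.141 ] 0.053
press 2 [ 0.5455  0.2234 -0.1459] 0.028
press 2 [ 0.5444  0.2246 -0.145 ] 0.047
cam in tcp [ 0.06772508 -0.00043643 -0.11675559] axis [-0.27120581  0.00186379  0.96251958] [[371.64829954   0.         322.15689216]
 [  0.         371.64829954 243.54825762]
 [  0.           0.           1.        ]] 1.4
0 [ 0.54  0.23 -0.26  1.78  0.06  1.15 -1.31]
1.5707963267948966 [ 0.76  0.26 -0.52  1.76  0.14  1.16  0.19]
-1.5707963267948966 [ 0.35  0.21 -0.03  1.79  0.01  1.14 -2.83]
3.141592653589793 [ 0.93  0.3  -0.74  1.75  0.22  1.17  1.7 ]
```

View pics/crop.png

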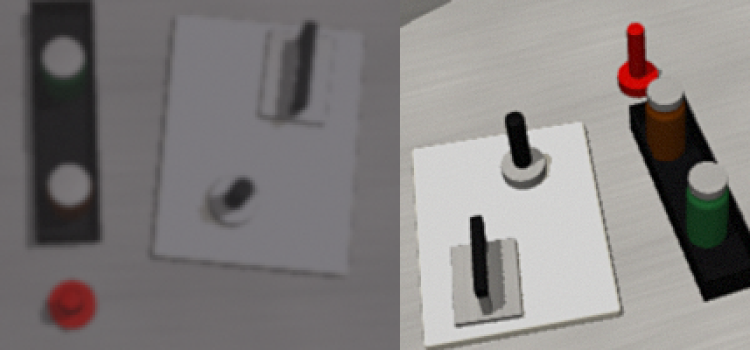

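The crop confirms it: the black-handled pounder is on the board and the red one stands off it by the caddy. Now wrist looks over the board and the press.

```bash
python3 - <<'E'
from h import *
def t(): return round(bot.sense()["time_s"],2)
def look(tag,things):
    a=capture("wrist"); cv2.imwrite(f"pics/{tag}.png",a[:,:,::-1])
    for n,p,z,zz in things:
        v=view("wrist",n,[p[0],p[1],z+zz])
        if v:
            x,f=fit(n,np.array(p),[v],z); print(n,np.round(x,4),round(f,3))
            e=cv2.Canny((render(M[n],x,[v],z)[0]*255).astype(np.uint8),50,150); a[e>0]=[255,0,255]
        else: print(n,"none")
    return a
bot.move_to([.53,-.235,.30],down(-.16)); print(t(),np.round(bot.sense()["qpos"],2))
a=look("wb",[("pounder",[.4615,-.194,0],.02,.06),("stamper",[.6155,-.282,-.167],.02,.04)])
bot.move_to([.545,.2245,.30],down(-.15)); print(t(),np.round(bot.sense()["qpos"],2))
b=look("wp",[("press",[.5444,.2246,-.145],0,.03)])
print(recognise("wrist","ejector_top"))
cv2.imwrite("pics/w.png",cv2.resize(np.vstack([a[100:400],b[100:400]]),None,fx=1,fy=1)[:,:,::-1]); print(t())
E
```

```text
3.28 [ 0.51  0.32 -0.18  1.72  0.06  1.11 -1.43]
pounder [ 0.461  -0.197   0.1052] 0.075
stamper [ 0.6132 -0.2843 -0.1642] 0.029
5.12 [-0.1   0.37 -0.44  1.69  0.17  1.13 -2.31]
press [ 0.5435  0.2229 -0.1438] 0.022
[{'at': [0.5442, 0.2222, 0.0699], 'confidence': 0.92}]
5.27
```

View pics/w.png

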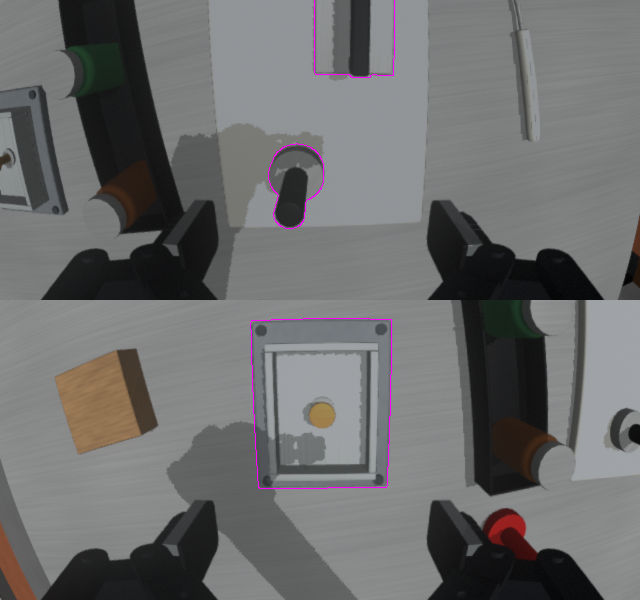

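Wrist view, upper half: the outlines fit the pounder (head at about (297,175)) and the stamper (about (355,30)). Lower half: the outline fits the press (320,405), with the brass button at (321,414). Now I'll grasp the pounder and press the pin.

```bash
python3 - <<'E'
from h import *
def st(tag):
    s=bot.sense(); print(tag,round(s["time_s"],2),np.round(s["tcp_pos"],4),"F",np.round(s["wrist_force"],1),"w",round(s["width"],4))
q=down(-.15)
bot.move_to([.461,-.197,.22],q)
bot.move_straight([.461,-.197,.106],max_speed=.12); st("at")
hand.command_gripper(.0,80); st("grip")
bot.move_straight([.461,-.197,.28],max_speed=.15); st("up")
bot.move_to([.5435,.2229,.28],q); st("over")
a=capture("wrist"); cv2.imwrite("pics/hold.png",a[:,:,::-1])
bot.move_straight([.5435,.2229,.170],max_speed=.12); st("above")
r=bot.move_straight([.5435,.2229,.130],max_speed=.02,until_force=25); st(f"push {r}")
E
```

```text
at 7.97 [ 0.4616 -0.1971  0.1066] F [-1.   0.5  0.7] w 0.0858
grip 8.56 [ 0.4612 -0.1968  0.1064] F [-1.1  1.6  5. ] w 0.0246
up 9.87 [ 0.4604 -0.1968  0.279 ] F [-0.6  0.  -4.9] w 0.0247
over 11.44 [0.5441 0.221  0.2797] F [ 0.4 -0.3 -4.4] w 0.0243
above 12.56 [0.5441 0.2232 0.1709] F [ 0.4 -0.3 -3.3] w 0.0242
push True 14.03 [0.5436 0.223  0.1383] F [-0.7 -0.8  6.2] w 0.0243
```

View pics/hold.png

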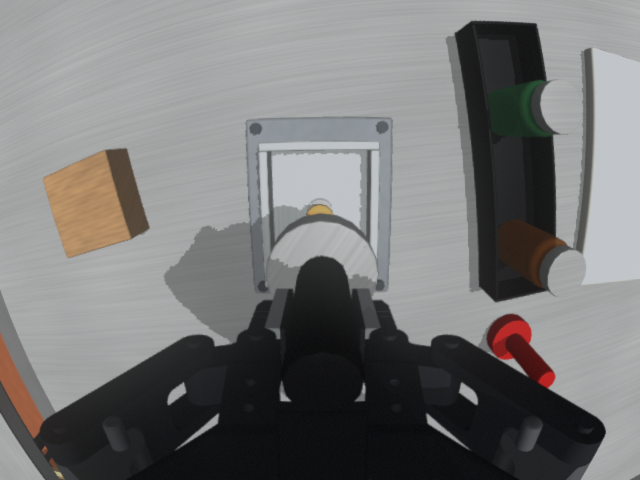

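The pounder hangs upright and is centred over the press. Pushing again will check that the pin is against its stop.

```bash
python3 - <<'E'
from h import *
def st(tag):
    s=bot.sense(); print(tag,round(s["time_s"],2),np.round(s["tcp_pos"],4),"F",np.round(s["wrist_force"],1),"w",round(s["width"],4))
p=[.5435,.2229]
r=bot.move_straight(p+[.130],max_speed=.02,until_force=32); st(f"push2 {r}")
bot.hold(.2); st("hold")
bot.move_straight(p+[.28],max_speed=.15); st("up")
capture("wrist"); print(recognise("wrist","ejector_top"))
capture("scene"); print(recognise("scene","ejector_top"))
a=capture("scene"); c=cv2.resize(a[190:310,350:510],None,fx=4,fy=4,interpolation=3); cv2.imwrite("pics/ej.png",c[:,:,::-1])
E
```

```text
push2 True 14.31 [0.5437 0.2233 0.1382] F [-3.1 -1.4  8.5] w 0.0242
hold 14.51 [0.5438 0.2232 0.1383] F [-2.4 -1.   7.4] w 0.0242
up 15.61 [0.5429 0.2225 0.2787] F [-0.2  0.1 -3.5] w 0.0244
[{'at': [0.5525, 0.2207, 0.0575], 'confidence': 0.74}]
[{'at': [0.5495, 0.2221, 0.0551], 'confidence': 0.48}]
```

View pics/ej.png

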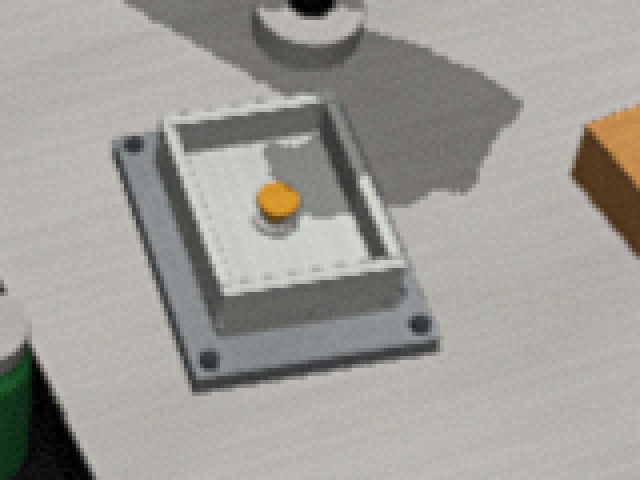

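The pin stopped moving at a 32 N push. I'll check the button's height numerically, then stand the pounder back on the board where it started.

```bash
python3 - <<'E'
from h import *
def st(tag):
    s=bot.sense(); print(tag,round(s["time_s"],2),np.round(s["tcp_pos"],4),"F",np.round(s["wrist_force"],1),"w",round(s["width"],4))
m=camera_model("scene")
b=cv2.imread("pics/scene0.png")[:,:,::-1]; a=capture("scene")
for nm,im in(("before",b),("after",a)):
    h=cv2.cvtColor(np.ascontiguousarray(im),cv2.COLOR_RGB2HSV)[190:290,380:460]
    k=((h[...,1]>150)&(h[...,2]>120)); ij=np.argwhere(k).mean(0); print(nm,ij[::-1]+[380,190],k.sum())
for z in (.070,.066,.060,.056,.052): print(z,np.round(proj(m,[.5455,.2234,z-.002],False)[0],1))
q=down(-.15); p=[.461,-.197]
bot.move_to(p+[.28],q)
bot.move_straight(p+[.118],max_speed=.12); st("near")
r=bot.move_straight(p+[.099],max_speed=.02,until_force=6); st(f"touch {r}")
hand.command_gripper(.085); st("open")
bot.move_straight(p+[.23],max_speed=.15)
bot.move_to([.53,-.235,.30],down(-.16)); st("look")
a=capture("wrist")
for n,p,z,zz in [("pounder",[.461,-.196,0],.02,.06),("stamper",[.6132,-.2843,-.164],.02,.04)]:
    v=view("wrist",n,[p[0],p[1],z+zz])
    if v:
        x,f=fit(n,np.array(p),[v],z); print(n,np.round(x,4),round(f,3))
        e=cv2.Canny((render(M[n],x,[v],z)[0]*255).astype(np.uint8),50,150); a[e>0]=[255,0,255]
cv2.imwrite("pics/placed.png",a[:,:,::-1])
E
```

```text
before [419.74193548 235.51612903] 62
after [419.265625 239.59375 ] 64
0.07 [420.2 234.7]
0.066 [420.  235.8]
0.06 [419.7 237.4]
0.056 [419.5 238.5]
0.052 [419.3 239.6]
near 18.98 [ 0.4615 -0.1972  0.1187] F [ 0.3 -0.9 -3.4] w 0.0242
touch True 19.62 [ 0.461  -0.1969  0.1063] F [-0.9  0.7  5.9] w 0.0246
open 20.23 [ 0.4599 -0.1967  0.1054] F [ 0.2  0.1 -0.4] w 0.0852
look 21.72 [ 0.5297 -0.2348  0.2987] F [-0.3  0.3 -1.1] w 0.0853
pounder [ 0.4597 -0.1968  0.0447] 0.061
stamper [ 0.6122 -0.2834 -0.1692] 0.036
```

View pics/placed.png

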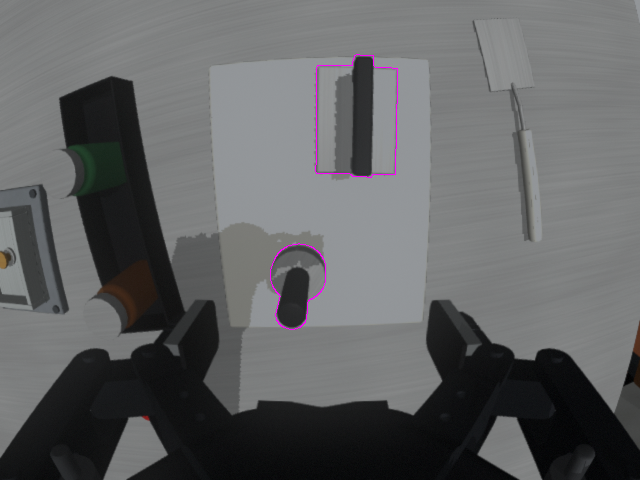

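The button's image row matches a top at z = 0.052, so the pin is home. The pounder stands upright on the board at (298,275), and the stamper is untouched at (357,120). Now I'll grasp the stamper and carry it.

```bash
python3 - <<'E'
from h import *
def st(tag):
    s=bot.sense(); print(tag,round(s["time_s"],2),np.round(s["tcp_pos"],4),"F",np.round(s["wrist_force"],1),"M",np.round(s["moment"],2),"w",round(s["width"],4))
q=down(-.166); p=[.6125,-.284]
bot.move_to(p+[.17],q)
bot.move_straight(p+[.091],max_speed=.12); st("at")
hand.command_gripper(0,110); st("grip")
bot.move_straight(p+[.30],max_speed=.15); st("up")
bot.move_to([.58,-.03,.31],down(-.155)); st("mid")
bot.move_to([.5435,.2229,.30],down(-.144)); bot.hold(.3); st("over")
s=bot.sense(); x,y,z=s["tcp_pos"]; print(R.from_quat(np.roll(s["eef_rot"],-1)).as_matrix().round(4))
for c in ("wrist","top","scene"):
    a=capture(c); cv2.imwrite(f"pics/st_{c}.png",a[:,:,::-1])
    vs=view(c,"stamper",[x,y,z-.05]); vp=view(c,"press",[.5435,.2229,.03])
    if vs: print(c,"stamper",fit("stamper",np.array([x,y,-.144]),[vs],z-.071))
    if vp: print(c,"press",fit("press",np.array([.5435,.2229,-.144]),[vp],0))
w=cv2.imread("pics/st_wrist.png"); sc=cv2.imread("pics/st_scene.png")[120:320,300:510]
cv2.imwrite("pics/st.png",np.hstack([cv2.resize(w,(440,330)),cv2.resize(sc,(346,330))]))
E
```

```text
at 23.37 [ 0.6131 -0.2841  0.0919] F [-0.6  0.   0.5] M [-0.03 -0.02 -0.02] w 0.0852
grip 24.02 [ 0.6127 -0.2837  0.0913] F [-0.9  0.3  2.6] M [ 0.11  0.19 -0.07] w 0.0139
up 25.56 [ 0.612  -0.2839  0.2987] F [ 0.1  0.9 -4.1] M [ 0.03 -0.02 -0.04] w 0.0143
mid 26.57 [ 0.5805 -0.0324  0.3098] F [-0.3 -0.3 -4.8] M [-0.07  0.01 -0.03] w 0.0141
over 27.87 [0.544  0.2216 0.3   ] F [-0.5  0.4 -4.4] M [-0.04  0.01 -0.01] w 0.0147
[[ 9.893e-01 -1.456e-01  1.000e-04]
 [-1.456e-01 -9.893e-01 -3.000e-04]
 [ 2.000e-04  3.000e-04 -1.000e+00]]
wrist stamper (array([ 0.54468371,  0.22163047, -0.14553909]), np.float64(0.23246034749151334))
top press (array([ 0.54308482,  0.22618805, -0.13213217]), np.float64(0.8423784785724234))
scene press (array([ 0.41329513,  0.24532163, -0.59567492]), np.float64(0.9809892718801878))
```

View pics/st.png

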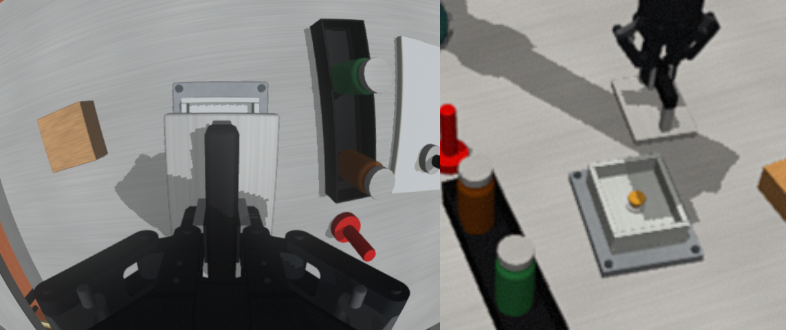

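The stamper hangs level over the press; in the scene crop its plate is at (655,108), above the mould at (640,200). I'll lower it to the final height and compare plate and mould.

```bash
python3 - <<'E'
from h import *
def st(tag):
    s=bot.sense(); print(tag,round(s["time_s"],2),np.round(s["tcp_pos"],4),"F",np.round(s["wrist_force"],1),"yaw",np.round(R.from_quat(np.roll(s["eef_rot"],-1)).as_euler("zyx"),4),"w",round(s["width"],4)); return s
bot.move_straight([.5435,.2229,.16],max_speed=.1); st("a")
bot.move_straight([.5435,.2229,.1415],max_speed=.03); bot.hold(.5); s=st("b")
x,y,z=s["tcp_pos"]; c0,s0=np.cos(-.1438),np.sin(-.1438)
R2=np.array([[c0,-s0],[s0,c0]])
def rect(lx,ly,o,h): 
    q=np.array([(a*lx/2,b*ly/2) for a,b in((1,1),(1,-1),(-1,-1),(-1,1))])@R2.T+o; return np.c_[q,np.full(4,h)]
def draw(im,m,w,P,col):
    P=np.vstack([np.linspace(P[i],P[(i+1)%4],20) for i in range(4)])
    cv2.polylines(im,[np.round(proj(m,P,w)*16).astype(np.int32)],True,col,1,cv2.LINE_AA,4)
ims=[]
for c in("wrist","scene"):
    m=camera_model(c); im=capture(c)[:,:,::-1].copy(); cv2.imwrite(f"pics/fin_{c}_raw.png",im)
    draw(im,m,c=="wrist",rect(.112,.082,[x,y],z-.0715+.012),(255,0,255)); draw(im,m,c=="wrist",rect(.14,.11,[.5435,.2229],.06),(0,200,0))
    ims.append(im)
w=ims[0][120:420,170:470]; k=ims[1][190:290,370:470]
cv2.imwrite("pics/fin.png",np.hstack([cv2.resize(w,(400,400),interpolation=3),cv2.resize(k,(400,400),interpolation=3)]))
E
```

```text
a 29.87 [0.5439 0.2232 0.1607] F [ 0.3 -0.2 -4.6] yaw [ 1.4400e-01  1.3000e-03 -3.1411e+00] w 0.0145
b 31.13 [0.5435 0.2229 0.1415] F [ 0.2 -1.8 -3. ] yaw [ 0.144   0.     -3.1416] w 0.0146
```

View pics/fin.png

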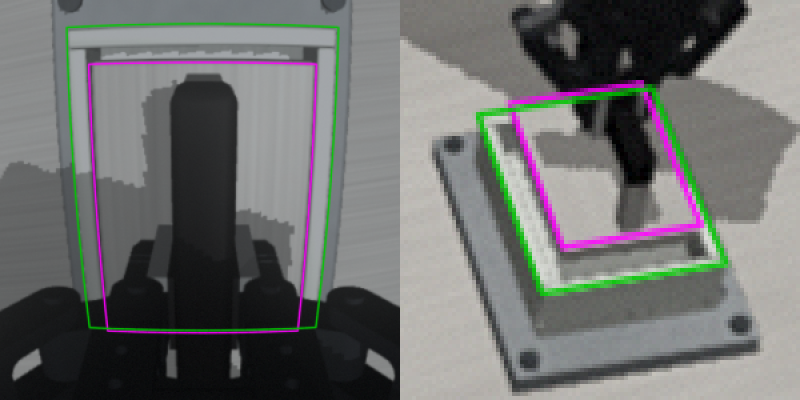

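The predicted plate (magenta) and mould outer edge (green) coincide with the real edges to about 1 mm in both views, and the plate is centred, square and clear of the rim. I'll check the other things quickly, then hand in.

```bash
python3 - <<'E'
from h import *
for c in("top","scene"):
    capture(c); print(c,[(t,[np.round(d["at"],3).tolist() for d in recognise(c,t)][:2]) for t in("pounder","jar_near","papers","scraper")])
s=bot.sense();print(s["time_s"],s["tcp_pos"],s["wrist_force"].round(1) if hasattr(s["wrist_force"],"round") else s["wrist_force"],s["width"],np.abs(s["qd"]).max())
bot.hand_in()
E
```

```text
top [('pounder', [[0.454, -0.19, 0.042], [0.615, 0.004, 0.123]]), ('jar_near', [[0.475, -0.005, 0.126], [0.502, 0.259, 0.084]]), ('papers', []), ('scraper', [[0.657, -0.482, 0.002]])]
scene [('pounder', [[0.469, -0.199, 0.038], [0.35, -0.003, 0.033]]), ('jar_near', [[0.494, -0.006, 0.088], [0.663, -0.484, 0.0]]), ('papers', [[0.614, 0.466, 0.052], [0.564, -0.244, 0.023]]), ('scraper', [[0.66, -0.486, 0.006]])]
31.7333 [0.54349701 0.22293073 0.14150239] [-0.9  0.6 -4.2] 0.014906284237884803 0.0020834837675614473
the job is handed in; nothing more can be done
```

The job is done and handed in at about 32 s of the 61 s allowed.

- **Ejector pin:** I pressed it down with the black pounder, and a second, harder push did not move it further. In the scene picture the button's top fits a height of 52 mm, which is home.
- **Pounder:** it stands upright on the white board, within about 2 mm of where it started.
- **Stamper:** I carried it over the caddy with the plate about 10 cm above the jar tops. It is held still over the mould, level and square with it. By the arm's readings and my grasp-height estimate, its underside is about 10 mm above the rim.
- **Contact:** at the end the wrist carried only the stamper's weight (about 4 N), so nothing was touching it.

The last overlays of plate and mould matched the wrist and scene pictures to about 1 mm. The three cameras put the press up to about 3 mm apart, and I went by the wrist camera, which sees the plate and mould together.

In the last check, jar_near, the scraper and the box were where they started, to within the recogniser's scatter of up to 1 cm. The box was missed in the top view but found in the scene view. I did not check the far jar separately; nothing was carried near it.

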